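# Sweep the sorted finds into their chutes and shut the covers

## Robot

A 6-joint arm with a two-finger parallel gripper is mounted at the origin on the work surface. World frame = base frame: x ahead of the robot, y to its left, z up, the work surface at z = 0. Lengths are in mm, angles in rad, forces in N, time in s.
With the tool pointing down it reaches from about 400 to 825 mm from the base axis. Payload 7 kg.
Tool frame: the origin (TCP) lies at the very end of the fingers, on their centre line; the grasp point (between the pads) lies ctrl.pinch_z behind it (ctrl.pinch_z is the distance from the TCP to the grasp point, in mm); z points along the fingers, y is the line along which they close (so a half turn about z gives the same grasp; the last joint's range is limited). The gripper opens to 85 mm and grips with 20 to 120 N. Pads are 22 mm wide; open, the fingers measure 114 mm over their backs; the gripper's body (76 mm by 85 mm) begins 54 mm behind the grasp point. The pads swing forward as they close: fully open they stand 13 mm farther back than shut.
Start: joints at [-0.826, 0.359, 0.012, 0, -1.224, -0.288], TCP at [297.699, -605.781, 231.302] pointing down, gripper open.
Joint ranges: [-3.07, 3.07], [-1.43, 2.12], [-1.02, 1.25], [-3.03, 1.67], [-3.05, -0], [-3.03, 3.03]. Speed limits (rad/s): [2.39, 2.39, 3.01, 3.14, 3.14, 3.14].

## Interface

Orientations are given as [roll, pitch, yaw] about the fixed x, y, z axes, in that order (R = Rz(yaw) Ry(pitch) Rx(roll)).
In Python, from station import ctrl gives the robot as it stands.
- The arm moves only by the tool play_rows, never from a script. Its argument "plan" is text: rows parted by semicolons, each of 6 numbers parted by spaces: the shift along the tool's x, y, z each as a share of 0.5 m, from -1 to 1, then the turn, a rotation vector about the tool's x, y, z each as a share of pi/2 rad, from -1 to 1. A call has 1 to 10 rows; each row is the pose to reach, as a shift and turn from the pose commanded when the call began, along the tool's axes at that moment; what a row does not reach only later rows make up. A row lasts 1/8 s, in which the tool goes at most 62.5 mm and 10.7 degrees, less where a joint would pass 70% of its speed; a pose out of reach is approached as far as the arm can. A call with a number of a shift or a turn outside -1 to 1 is refused whole. A call with a gripper value outside its range is refused whole. "gripper" is the gripper's target within -1 to 1 (shut at 1, half-way at 0, fully open at -1), set as the call begins (left out, the last holds). The fingers move at their own pace and stop on an object; "force" is the grip in N (left out, the last holds). Time passes only in rows, so rows that repeat a pose let the fingers close. It gives the time, the measured TCP pose, the force, the opening and the grip force at its end, in the units of the state.
- ctrl.sense(): the state, without advancing time (a new reading comes with each control period).
- ctrl.read_camera(name): name is "scene" or "top" or "wrist"; returns the picture (420x560x3 uint8, blue, green, red); there is no depth.
- ctrl.get_calibration(name): a dict with "fx", "fy", "cx", "cy" (pixels), "camera_from_world" (4x4, takes a point from world to camera coordinates). Camera axes: x right, y up, looking along -z (the intrinsics and any distortion apply to the point x, -y, -z); pixel columns grow to the right and rows downward; lengths in mm; the calibration is good to about 2 mm. A picture is of the moment at which its call begins: read the wrist's pose just before it. get_calibration takes no time and is no camera call; for the wrist camera it gives the pose at the moment of the call.
- ctrl.hand_in(): hands the job in; it is judged then, once.
Trained networks look in the newest picture that a camera, given by its name, has taken for a name from the list of things; names that differ only in an ending like _2 or _b are one class to them, and where a whole thing is asked for, a point or a joint stands for the part that bears it (a point fixed in the world has none). Each returns a list of dicts, best first, with "confidence" (0 to 1); they miss things now and then, are a little off and sometimes report something else, mostly with a low value. They report only what shows in the picture. A call takes as long as a camera call.
- ctrl.trace(camera, target): "pixels" (420x560 bool, what is visible of it) and "pixel" ([column, row] in pixels, amid what is visible of it).
The state is a dict: "t": time; "joints": joint angles; "joint_velocities": joint speeds; "effort": joint torques, N m; "position": TCP position; "tool_rot": TCP orientation; "contact_force": force on the tool from outside, world axes, zero at the start; "ft_torque": the same for the moment, N m; "grip_width": finger opening in mm; "gripper_force": force on a finger pad.
Only numpy, scipy, OpenCV 4.12 (cv2) and the standard library are available. Lean on these libraries where they do the work, as an engineer would, in place of code of your own. Each camera call takes 0.05 s, during which the arm holds its last target. There are 200 camera calls.

## Task

The finds on the sorting deck are already sorted: flat tile pieces on the left half (as the robot sees it), chunky stones on the right. Push every one, without lifting it, off the deck's edge on its own side so that it drops into the chute there, tiles left and stones right; then press both chute covers down until their catches hold them shut. Leave the bottle, paper roll, cup and parts case alone.

Things in the scene. Friction and masses are not known exactly. Their poses are not given: they have to be found in the camera images.
- station: fixed sorting station; origin on the bench under its middle, x away from the robot, y left, z up (yawed up to 0.2 rad). In its frame, mm: white deck 250 (x) by 220 (y), top at z 120, open at its left and right edges (y +110, -110), 12 high kerbs at x +-125. Beyond each open edge is a chute. Black catch housings, tops at z 127, stand at x 131 to 155, y +122 and -122
- deck_center (a point): centre of the deck's top face, axes as the station's
- left_chute (a point): centre of the left chute's mouth (station y +160, z 105 mm), axes as the station's. The mouth is 100 mm wide (y) and 250 mm long (x); inside, a steel slope falls outward at 48 degrees to a floor at z 6
- right_chute (a point): the same for the right chute (station y -160 mm), its mirror image
- left_cover_hinge (a point): middle of the left cover's hinge line, which runs along station x at y +210, z 108 mm, on top of the chute's thin outer wall (102 high)
- right_cover_hinge (a point): middle of the right cover's hinge line, at station y -210, z 108 mm
- left_cover_edge (a point): middle of the left cover's free edge, 97 mm from the hinge line; the cover is an aluminium flap 250 mm long (station x) and 6 mm thick, the hinge line in mid-thickness
- right_cover_edge (a point): the same for the right cover
- left_cover (a joint): left cover's angle: 0 shut (level, top at station z 111 mm), 1.57 upright, stop 1.7; starts 1.35 to 1.65. A weak spring lifts it to about 0.85 if left part way. To shut, push its outer face over towards the deck, then down: from 0.13 to 0.05 rad a catch at its far end resists (about 6 N at 80 mm from the hinge); below 0.05 it holds
- right_cover (a joint): right cover's angle: 0 shut (level, top at station z 111 mm), 1.57 upright, stop 1.7; starts 1.35 to 1.65. A weak spring lifts it to about 0.85 if left part way. To shut, push its outer face over towards the deck, then down: from 0.13 to 0.05 rad a catch at its far end resists (about 6 N at 80 mm from the hinge); below 0.05 it holds
- tile0: flat broken piece of roof tile, terracotta, about 46 by 38 mm (largest radius 30), 14 mm thick, about 50 g; origin at the centre of its underside, z up. Starts flat on the left half of the deck. May be absent
- tile1: flat broken piece of roof tile, terracotta, about 46 by 38 mm (largest radius 30), 14 mm thick, about 50 g; origin at the centre of its underside, z up. Starts flat on the left half of the deck. May be absent
- tile2: flat broken piece of roof tile, terracotta, about 46 by 38 mm (largest radius 30), 14 mm thick, about 50 g; origin at the centre of its underside, z up. Starts flat on the left half of the deck. May be absent
- tile3: flat broken piece of roof tile, terracotta, about 46 by 38 mm (largest radius 30), 14 mm thick, about 50 g; origin at the centre of its underside, z up. Starts flat on the left half of the deck. May be absent
- stone0: chunky grey stone fragment, about 40 by 36 mm (largest radius 28), 26 mm tall, about 80 g; origin at the centre of its underside, z up. Starts on the right half of the deck. May be absent
- stone1: chunky grey stone fragment, about 40 by 36 mm (largest radius 28), 26 mm tall, about 80 g; origin at the centre of its underside, z up. Starts on the right half of the deck. May be absent
- stone2: chunky grey stone fragment, about 40 by 36 mm (largest radius 28), 26 mm tall, about 80 g; origin at the centre of its underside, z up. Starts on the right half of the deck. May be absent
- stone3: chunky grey stone fragment, about 40 by 36 mm (largest radius 28), 26 mm tall, about 80 g; origin at the centre of its underside, z up. Starts on the right half of the deck. May be absent
- bottle: bystander: clear bottle with red cap, 64 mm across, 190 mm tall, standing; origin at its foot
- towel_roll: bystander: white paper roll standing on end, 100 mm across, 200 mm tall; origin at its foot
- cup: bystander: white plastic cup, 66 mm across, 80 mm tall; origin at its foot
- parts_case: bystander: open blue plastic parts case, 130 by 90 mm, 30 mm tall; origin under its centre

How it is judged:
By the outcome, as a careful person would: the job done as asked, in the order asked, and still so for the second after the job is handed in, with the robot touching nothing.
Of tile0, tile1, tile2, tile3 only 3 to 4 are there at a start; the rules pass over those that are not, and their reading is None.
Of stone0, stone1, stone2, stone3 only 3 to 4 are there at a start; the rules pass over those that are not, and their reading is None.
At some moment in a run one of tile0, tile1, tile2, tile3, stone0, stone1, stone2, stone3 may be knocked a few centimetres aside while the robot is not near it.
It also fails if it takes over 192 s, if anything falls off the work surface, if the arm or the gripper's body presses on something with over 40 N, if the wrist force passes 120 N, or if a joint passes its speed limit or range.

## Working session

There is one attempt and no reset: what is moved stays moved. The work goes in short steps, Python scripts to look and compute and a tool call to move; the robot and the scene stay as the last step left them, time stands still between calls to the robot, and variables do not carry over. Pictures are saved under pics/ and viewed, at most 14 in all, crops included, and the job is handed in when it is done.

Besides the shell and the picture viewer there is one more tool, called after ">>>" as a command line: name --argument value ..., lists and objects as JSON in quotes. play_rows: Moves the arm, as the interface text tells. Shift numbers are shares of 0.5 m and turn numbers shares of pi/2 rad, none past 1 either way. Its arguments: {"type":"object","properties":{"plan":{"type":"string"},"gripper":{"type":"number"},"force":{"type":"number"}},"required":["plan"]}

```bash
ls; mkdir -p pics; cat > h.py <<'E'
import numpy as np, cv2
from station import ctrl
from scipy.spatial.transform import Rotation as R
def proj(cal,P):
    P=np.atleast_2d(P); T=np.array(cal["camera_from_world"]); c=P@T[:3,:3].T+T[:3,3]
    return np.c_[cal["fx"]*c[:,0]/-c[:,2]+cal["cx"], cal["fy"]*-c[:,1]/-c[:,2]+cal["cy"]]
def ray(cal,px,z):
    T=np.array(cal["camera_from_world"]); d=np.array([(px[0]-cal["cx"])/cal["fx"],-(px[1]-cal["cy"])/cal["fy"],-1])
    o=-T[:3,:3].T@T[:3,3]; d=T[:3,:3].T@d
    return o+d*(z-o[2])/d[2]
E
python3 - <<'E'
from h import *
s=ctrl.sense(); print(s["t"],s["position"],s["tool_rot"],s["contact_force"])
for n in ["top","scene"]:
    im=ctrl.read_camera(n); cv2.imwrite(f"pics/{n}0.png",im)
    c=ctrl.get_calibration(n); print(n,{k:v for k,v in c.items() if k!="camera_from_world"}); print(np.round(c["camera_from_world"],3))
    for t in ["tile0","stone0","station"]:
        for r in ctrl.trace(n,t)[:9]:
            print(t,round(r["confidence"],2),np.round(r["pixel"]),r["pixels"].sum(), np.round(ray(c,r["pixel"],140 if t=="stone0" else 130)) )
E
```

```text
pics
0.0 [ 297.49416397 -605.37211702  230.3605215 ] [ 3.13993892e+00 -1.38490563e-04 -2.68488991e+00] [ 0.60681773 -0.32959394  1.00244298]
top {'fx': 413.40060334085985, 'fy': 413.40060334085985, 'cx': 277.46697953722634, 'cy': 206.34110230060793}
[[-3.800000e-02 -9.990000e-01  6.000000e-03 -8.801000e+00]
 [ 9.760000e-01 -3.500000e-02  2.150000e-01 -5.544180e+02]
 [-2.140000e-01  1.400000e-02  9.770000e-01 -1.322232e+03]
 [ 0.000000e+00  0.000000e+00  0.000000e+00  1.000000e+00]]
tile0 0.74 [272. 211.] 215 [523. -12. 130.]
tile0 0.66 [396. 177.] 358 [ 622. -415.  130.]
tile0 0.57 [274. 196.] 172 [574. -20. 130.]
tile0 0.54 [277. 176.] 180 [639. -31. 130.]
stone0 0.62 [319. 195.] 146 [ 569. -162.  140.]
stone0 0.54 [320. 216.] 159 [ 502. -160.  140.]
stone0 0.52 [322. 231.] 155 [ 453. -162.  140.]
stone0 0.45 [320. 178.] 145 [ 625. -166.  140.]
station 0.64 [299. 206.] 10144 [536. -97. 130.]
station 0.4 [231. 195.] 320 [580. 119. 130.]
scene {'fx': 382.7531476643799, 'fy': 382.7531476643799, 'cx': 279.5479306107539, 'cy': 214.6191300491418}
[[ 7.820000e-01  6.230000e-01  1.300000e-02 -4.332160e+02]
 [-4.180000e-01  5.090000e-01  7.530000e-01  1.412200e+02]
 [ 4.630000e-01 -5.940000e-01  6.580000e-01 -1.453967e+03]
 [ 0.000000e+00  0.000000e+00  0.000000e+00  1.000000e+00]]
tile0 0.71 [257. 202.] 177 [472.  -8. 130.]
tile0 0.63 [299. 228.] 219 [639. -20. 130.]
tile0 0.55 [274. 208.] 180 [529.   1. 130.]
tile0 0.54 [310. 187.] 1569 [553. 153. 130.]
tile0 0.46 [284. 223.] 188 [593. -30. 130.]
stone0 0.76 [261. 258.] 261 [ 634. -178.  140.]
stone0 0.58 [230. 234.] 217 [ 513. -165.  140.]
stone0 0.51 [217. 221.] 211 [ 450. -150.  140.]
stone0 0.46 [245. 246.] 200 [ 576. -173.  140.]
station 0.67 [253. 245.] 13878 [ 581. -150.  130.]
```

```bash
python3 -c "
import cv2
a=cv2.imread('pics/top0.png')[110:290,180:440]; cv2.imwrite('pics/top0c.png',cv2.resize(a,None,fx=3,fy=3,interpolation=2))
b=cv2.imread('pics/scene0.png'); cv2.imwrite('pics/sc0c.png',cv2.resize(b[110:350,110:430],None,fx=2.5,fy=2.5,interpolation=2))"
```

```text
(no output)
```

View pics/top0c.png

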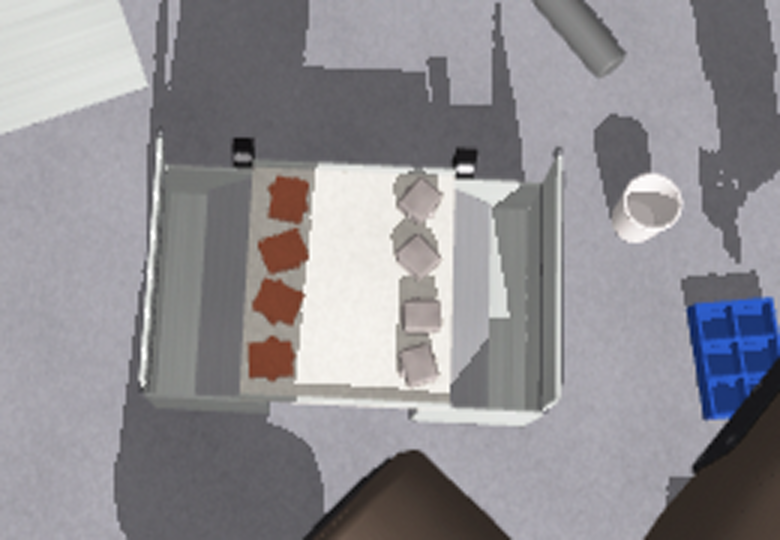

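View pics/sc0c.png

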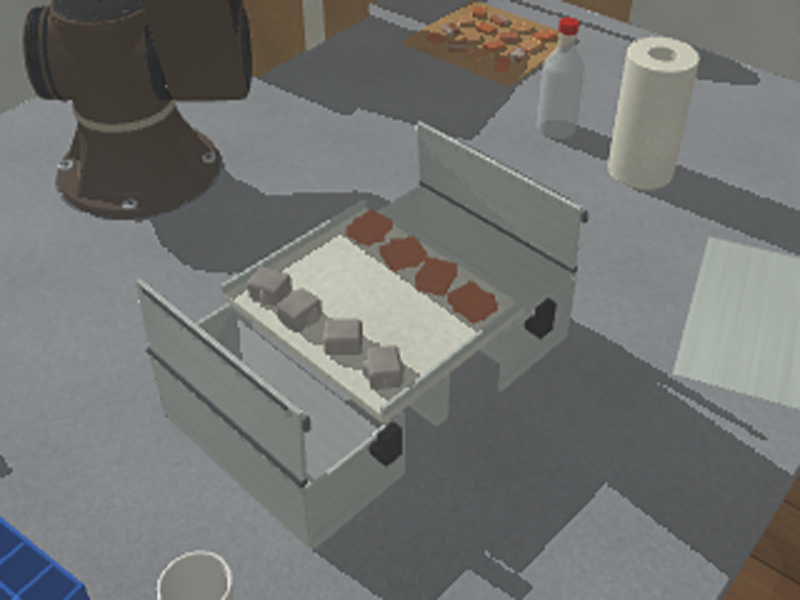

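Four tiles sit in a column on the left (crop x≈280, y 200–360) and four stones on the right (crop x≈420, y 200–365). Both covers are upright, and the black catches are at crop (243,143) and (465,158). Next I fit the station pose and project it back to check.

```bash
cat >> h.py <<'E'
import json,os
if os.path.exists("st.json"):
    ox,oy,psi=json.load(open("st.json")); 
    Rz=np.array([[np.cos(psi),-np.sin(psi)],[np.sin(psi),np.cos(psi)]])
    def toS(p): return (np.asarray(p)[...,:2]-[ox,oy])@Rz
    def toW(p): p=np.asarray(p,float); return np.r_[p[:2]@Rz.T+[ox,oy],p[2:]]
def pieces(n="top"):
    ctrl.read_camera(n); c=ctrl.get_calibration(n)
    for t,h in [("tile0",130),("stone0",138)]:
        for r in ctrl.trace(n,t)[:7]:
            p=toS(ray(c,r["pixel"],h))
            if abs(p[0])<220 and abs(p[1])<230: print(t[:5],round(r["confidence"],2),r["pixels"].sum(),np.round(p))
def where():
    s=ctrl.sense(); p=toS(s["position"]); print("t",round(s["t"],2),"S",np.round(p,1),"z",round(s["position"][2],1),"yawS",round(s["tool_rot"][2]-psi,3),"rp",np.round(s["tool_rot"][:2],3),"F",np.round(s["contact_force"],1),"w",s["grip_width"])
E
python3 - <<'E'
from h import *
from scipy.optimize import least_squares
c=ctrl.get_calibration("top")
f=lambda u,v,z: ray(c,(180+u/3,110+v/3),z)[:2]
cat=[(f(243,143,127),(143,122)),(f(465,158,127),(143,-122))]
L=[f(252,168,120),f(240,390,120)]; Rr=[f(455,170,120),f(449,385,120)]
def res(q):
    M=np.array([[np.cos(q[2]),-np.sin(q[2])],[np.sin(q[2]),np.cos(q[2])]]); S=lambda p:(p-q[:2])@M
    return np.r_[[S(a)-b for a,b in cat]].ravel().tolist()+[S(p)[1]-110 for p in L]+[S(p)[1]+110 for p in Rr]
o=least_squares(res,[540,-90,0]); print(o.x,np.round(o.fun,1))
json.dump(list(o.x),open("st.json","w"))
E
python3 - <<'E'
from h import *
pieces()
for n in ["top","scene"]:
    c=ctrl.get_calibration(n); im=cv2.imread(f"pics/{n}0.png")
    for P in [(125,110,120),(125,-110,120),(-125,110,120),(-125,-110,120),(143,122,127),(143,-122,127),(125,210,108),(-125,210,108),(125,-210,108),(-125,-210,108)]:
        u=proj(c,toW(P))[0]; cv2.circle(im,tuple(int(round(x*16)) for x in u),24,(0,0,255),1,shift=4)
    cv2.imwrite(f"pics/ov_{n}.png",im)
a=cv2.imread("pics/ov_top.png")[130:260,200:400]; b=cv2.imread("pics/ov_scene.png")[130:340,150:350]
cv2.imwrite("pics/ov.png",np.hstack([cv2.resize(a,(400,260)),cv2.resize(b,(400,420))[:400] if 0 else cv2.resize(b,(400,260))]))
for t,h in [("bottle",95),("towel_roll",100),("cup",40)]:
    for n in ["top","scene"]:
        for r in ctrl.trace(n,t)[:1]: print(t,n,round(r["confidence"],2),np.round(toS(ray(ctrl.get_calibration(n),r["pixel"],h))))
print(ctrl.pinch_z); where()
E
```

```text
[ 5.48154727e+02 -8.87166571e+01 -9.09796484e-02] [ 1.9 -0.4 -1.9  2.   0.5 -1.7 -0.4 -0.1]
tile0 0.62 151 [-86.  81.]
tile0 0.57 150 [92. 66.]
tile0 0.54 192 [23. 70.]
tile0 0.48 192 [-22.  77.]
tile0 0.36 147 [ 23. -67.]
stone 0.66 146 [ 88. -74.]
stone 0.57 133 [ 22. -77.]
stone 0.46 158 [-90. -75.]
stone 0.46 188 [-26.  79.]
bottle top 0.67 [-170.  573.]
bottle scene 0.8 [-165.  571.]
towel_roll top 0.96 [ -4. 583.]
towel_roll scene 0.56 [-31. 589.]
cup top 0.66 [39. 63.]
cup scene 0.6 [ 100. -326.]
18.700000000000003
t 0.85 S [-202.5 -537.7] z 231.3 yawS -2.594 rp [-3.142  0.   ] F [0.5 0.2 0.2] w 85.7760399478829
```

View pics/ov.png

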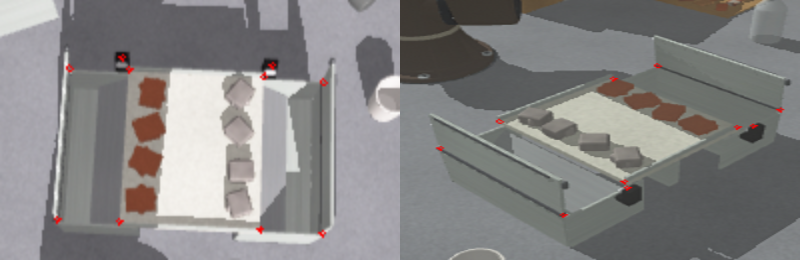

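>>> play_rows --plan "-0.72 0.75 -0.02 0 0 0.348;-0.72 0.75 -0.02 0 0 0.348;-0.72 0.75 -0.02 0 0 0.348;-0.72 0.75 -0.02 0 0 0.348;-0.72 0.75 -0.02 0 0 0.348;-0.72 0.75 -0.02 0 0 0.348;-0.72 0.75 -0.02 0 0 0.348;-0.72 0.75 -0.02 0 0 0.348;-0.72 0.75 -0.02 0 0 0.348;-0.72 0.75 -0.02 0 0 0.348" --gripper 1

```text
t: 2.1
position: [456.0, -108.7, 241.6]
tool_rot: [3.141, 0.001, 3.055]
contact_force: [-0.5, -1.1, -0.4]
grip_width: 0.1
gripper_force: 0.0
```

```bash
python3 -c "
from h import *
where();pieces();where()"
```

```text
t 2.1 S [-90.  -28.3] z 241.6 yawS 3.146 rp [3.141e+00 1.000e-03] F [-0.5 -1.1 -0.4] w 0.10664284850760604
tile0 0.41 116 [99. 69.]
stone 0.58 103 [-95. -72.]
stone 0.46 91 [ 77. 207.]
t 2.25 S [-90.5 -30.4] z 241.4 yawS 3.143 rp [-3.142  0.   ] F [0.1 0.8 0.2] w -0.42452320113565306
```

>>> play_rows --plan "0 0.006 0.12 0 0 0;0 0.006 0.232 0 0 0;0 0.006 0.232 0 0 0;0 -0.022 0.232 0 0 0;0 -0.044 0.232 0 0 0;0 -0.066 0.232 0 0 0;0 -0.09 0.232 0 0 0;0 -0.114 0.232 0 0 0;0 -0.138 0.232 0 0 0;0 -0.16 0.232 0 0 0"

```text
t: 3.5
position: [448.1, -190.9, 125.3]
tool_rot: [-3.142, -0.0, 3.052]
contact_force: [0.5, -0.1, -0.2]
grip_width: 0.1
gripper_force: 0.0
```

```bash
python3 -c "
from h import *
where();pieces('scene');im=ctrl.read_camera('scene');cv2.imwrite('pics/s1.png',cv2.resize(im[110:350,110:430],None,fx=2,fy=2))"
```

```text
t 3.5 S [ -90.4 -110.9] z 125.3 yawS 3.143 rp [-3.142 -0.   ] F [ 0.5 -0.1 -0.2] w 0.06304017734675887
tile0 0.73 188 [-34.  88.]
tile0 0.7 201 [83. 66.]
tile0 0.61 203 [41. 65.]
tile0 0.55 204 [-80.  74.]
stone 0.58 234 [ 90. -69.]
stone 0.5 242 [-36. -80.]
stone 0.49 222 [ 38. -76.]
```

View pics/s1.png

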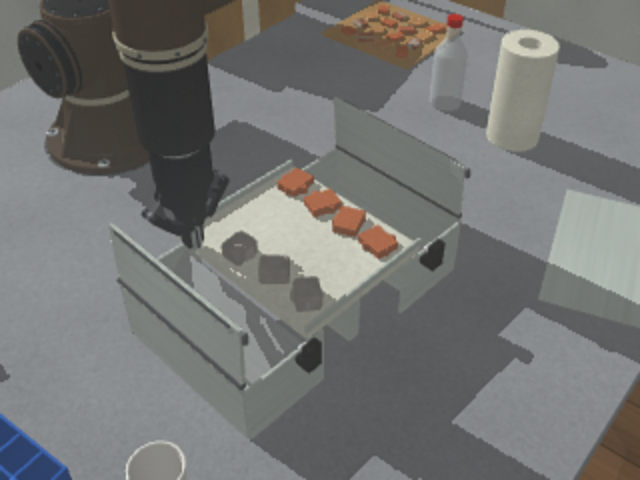

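The first stone has dropped; three stones and four tiles remain. Next is the stone at x≈-38.

>>> play_rows --plan "0 0.05 -0.09 0 0 0;-0.104 0.168 -0.09 0 0 0;-0.104 0.168 -0.09 0 0 0;-0.104 0.168 0 0 0 0;-0.104 0.168 0 0 0 0;-0.104 0.13 0 0 0 0;-0.104 0.1 0 0 0 0;-0.104 0.065 0 0 0 0;-0.104 0.03 0 0 0 0;-0.104 0 0 0 0 0"

```text
t: 4.95
position: [499.8, -196.1, 125.5]
tool_rot: [-3.142, 0.0, 3.051]
contact_force: [0.4, -0.5, -0.7]
grip_width: 0.0
gripper_force: 0.0
```

>>> play_rows --plan "0 0.05 -0.09 0 0 0;-0.138 0.168 -0.09 0 0 0;-0.138 0.168 -0.09 0 0 0;-0.138 0.168 0 0 0 0;-0.138 0.168 0 0 0 0;-0.138 0.13 0 0 0 0;-0.138 0.1 0 0 0 0;-0.138 0.065 0 0 0 0;-0.138 0.03 0 0 0 0;-0.138 0 0 0 0 0"

```text
t: 6.2
position: [568.4, -202.5, 125.5]
tool_rot: [-3.142, 0.0, 3.051]
contact_force: [0.3, 0.4, 0.0]
grip_width: 0.1
gripper_force: 0.0
```

```bash
python3 -c "
from h import *
where();pieces('scene');im=ctrl.read_camera('scene');cv2.imwrite('pics/s2.png',cv2.resize(im[110:350,110:430],None,fx=2,fy=2))"
```

```text
t 6.2 S [  30.5 -111.5] z 125.5 yawS 3.142 rp [-3.142  0.   ] F [0.3 0.4 0. ] w 0.10395456496561176
tile0 0.77 208 [27. 63.]
tile0 0.72 227 [75. 76.]
tile0 0.57 183 [-37.  88.]
stone 0.46 249 [ 95. -73.]
```

View pics/s2.png

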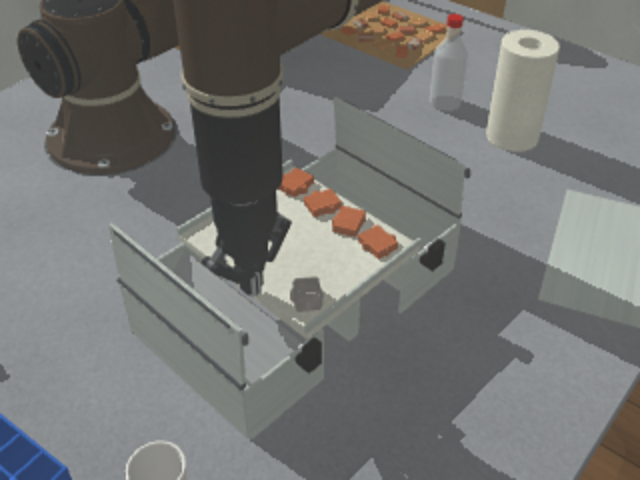

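>>> play_rows --plan "0 0.05 -0.09 0 0 0;-0.116 0.168 -0.09 0 0 0;-0.116 0.168 -0.09 0 0 0;-0.116 0.168 0 0 0 0;-0.116 0.168 0 0 0 0;-0.116 0.13 0 0 0 0;-0.116 0.1 0 0 0 0;-0.116 0.065 0 0 0 0;-0.116 0.03 0 0 0 0;-0.116 0 0 0 0 0"

```text
t: 7.65
position: [626.2, -207.8, 125.5]
tool_rot: [-3.142, 0.0, 3.051]
contact_force: [0.7, -0.1, -0.7]
grip_width: 0.2
gripper_force: 0.0
```

>>> play_rows --plan "0 0.05 -0.09 0 0 0;0 0.15 -0.09 0 0 0;0 0.252 -0.09 0 0 0;0 0.252 0 0 0 0;0 0.252 0 0 0 0;0 0.292 0 0 0 0;0 0.33 0 0 0 0;0 0.37 0 0 0 0;0 0.41 0 0 0 0;0 0.445 0 0 0 0"

```text
t: 8.9
position: [646.7, 17.1, 125.7]
tool_rot: [3.141, 0.001, 3.052]
contact_force: [0.4, -0.7, -0.4]
grip_width: 0.1
gripper_force: 0.0
```

```bash
python3 -c "
from h import *
where();pieces('scene')"
```

```text
t 8.9 S [ 88.5 114.4] z 125.7 yawS 3.143 rp [3.141e+00 1.000e-03] F [ 0.4 -0.7 -0.4] w 0.1165864775263768
tile0 0.72 185 [-88.  79.]
tile0 0.54 178 [-33.  82.]
tile0 0.52 190 [42. 67.]
stone 0.66 13805 [ 38. -79.]
```

>>> play_rows --plan "0 -0.05 -0.07 0 0 0;0.06 -0.15 -0.07 0 0 0;0.118 -0.198 -0.07 0 0 0;0.118 -0.198 0 0 0 0;0.118 -0.198 0 0 0 0;0.118 -0.16 0 0 0 0;0.118 -0.12 0 0 0 0;0.118 -0.08 0 0 0 0;0.118 -0.04 0 0 0 0;0.118 0 0 0 0 0"

```text
t: 10.3
position: [587.9, 22.6, 125.4]
tool_rot: [3.141, 0.0, 3.052]
contact_force: [1.0, -0.4, -0.3]
grip_width: -0.3
gripper_force: 0.0
```

>>> play_rows --plan "0 -0.05 -0.07 0 0 0;0.06 -0.15 -0.07 0 0 0;0.122 -0.188 -0.07 0 0 0;0.122 -0.188 0 0 0 0;0.122 -0.188 0 0 0 0;0.122 -0.16 0 0 0 0;0.122 -0.12 0 0 0 0;0.122 -0.08 0 0 0 0;0.122 -0.04 0 0 0 0;0.122 0 0 0 0 0"

```text
t: 11.55
position: [527.5, 28.0, 125.8]
tool_rot: [3.141, 0.001, 3.052]
contact_force: [-0.3, 0.5, -1.1]
grip_width: -0.4
gripper_force: 0.0
```

```bash
python3 -c "
from h import *
where();pieces('scene');im=ctrl.read_camera('scene');cv2.imwrite('pics/s3.png',cv2.resize(im[110:350,110:430],None,fx=2,fy=2))"
```

```text
t 11.55 S [-31.2 114.4] z 125.8 yawS 3.143 rp [3.141e+00 1.000e-03] F [-0.3  0.5 -1.1] w -0.4267461769293976
tile0 0.69 147 [-72.  65.]
```

View pics/s3.png

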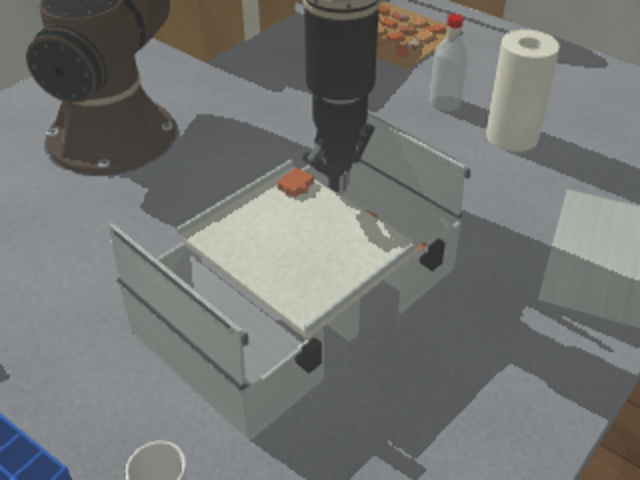

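One tile is left on the deck, near crop (295,181). Orange glints at (370,215) and (422,247) look like tiles in the left chute.

>>> play_rows --plan "0 -0.05 -0.07 0 0 0;0.06 -0.15 -0.07 0 0 0;0.106 -0.188 -0.07 0 0 0;0.106 -0.188 0 0 0 0;0.106 -0.188 0 0 0 0;0.106 -0.16 0 0 0 0;0.106 -0.12 0 0 0 0;0.106 -0.08 0 0 0 0;0.106 -0.04 0 0 0 0;0.106 0 0 0 0 0"

```text
t: 13.0
position: [475.3, 32.8, 126.7]
tool_rot: [3.141, 0.002, 3.053]
contact_force: [0.7, 0.4, 0.8]
grip_width: 0.0
gripper_force: 0.0
```

>>> play_rows --plan "0 0 -0.12 0 0 0;0 0 -0.23 0 0 0;-0.1 -0.1 -0.28 0 0 0;-0.15 -0.2 -0.28 0 0 0;-0.15 -0.3 -0.28 0 0 0;-0.15 -0.4 -0.28 0 0 0;-0.15 -0.5 -0.28 0 0 0;-0.15 -0.6 -0.28 0 0 0;-0.15 -0.68 -0.28 0 0 0;-0.15 -0.68 -0.28 0 0 0"

```text
t: 14.25
position: [518.6, -316.2, 265.9]
tool_rot: [-3.141, 0.0, 3.049]
contact_force: [-0.4, 0.4, -0.3]
grip_width: -0.4
gripper_force: 0.0
```

```bash
python3 -c "
from h import *
where();pieces('scene');im=ctrl.read_camera('scene');im2=ctrl.read_camera('top')
cv2.imwrite('pics/s4.png',np.hstack([cv2.resize(im[130:330,130:370],(480,400)),cv2.resize(im2[130:280,200:320],(320,400))]))"
```

```text
t 14.25 S [  -8.8 -229.2] z 265.9 yawS 3.14 rp [-3.141  0.   ] F [-0.4  0.4 -0.3] w -0.3953396087054384
```

View pics/s4.png

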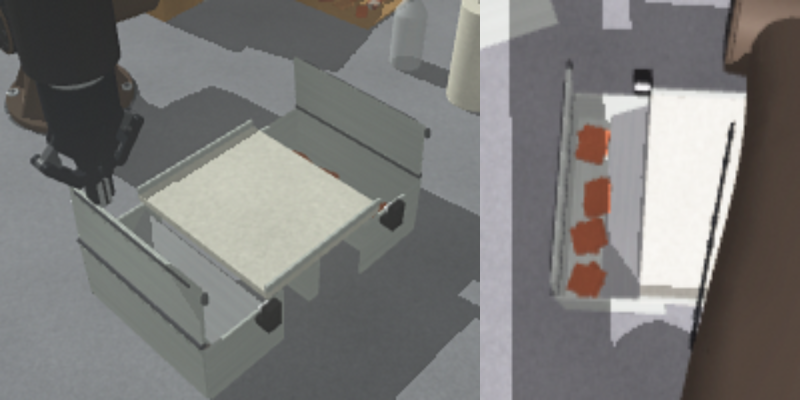

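All four tiles lie in the left chute and the deck is empty. I'll do the left cover first; from there the arm leaves the right chute in view.

>>> play_rows --plan "-0.06 0.982 0 0 0 0;-0.06 0.982 0 0 0 0;-0.06 0.982 0 0 0 0;-0.06 0.982 0 0 0 0;-0.06 0.982 0 0 0 0;-0.06 0.982 0 0 0 0;-0.06 0.982 0 0 0 0;-0.06 0.982 0 0 0 0;-0.06 0.982 0 0 0 0;-0.06 0.982 0 0 0 0"

```text
t: 15.75
position: [591.7, 172.8, 265.4]
tool_rot: [-3.141, -0.0, 3.054]
contact_force: [-0.5, -0.5, 0.6]
grip_width: -0.5
gripper_force: 0.0
```

```bash
python3 -c "
from h import *
where();im=ctrl.read_camera('scene');im2=ctrl.read_camera('top')
cv2.imwrite('pics/s5.png',np.hstack([cv2.resize(im[130:330,130:370],(480,400)),cv2.resize(im2[130:280,270:390],(320,400))]))"
```

```text
t 15.75 S [ 19.6 264.4] z 265.4 yawS 3.145 rp [-3.141 -0.   ] F [-0.5 -0.5  0.6] w -0.5463152877163604
```

View pics/s5.png

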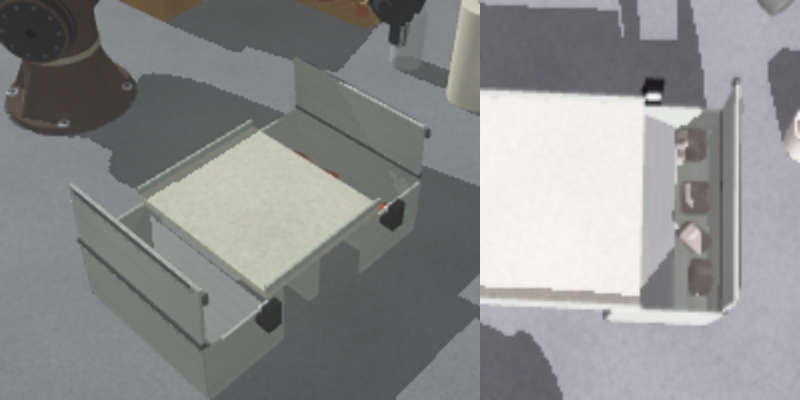

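All four stones are in the right chute. Now I close the left cover.

>>> play_rows --plan "0 0 0.1 0 0 0;0 0 0.172 0 0 0;0 -0.05 0.172 0 0 0;0 -0.085 0.174 0 0 0;0 -0.122 0.18 0 0 0;0 -0.145 0.19 0 0 0;0 -0.165 0.202 0 0 0;0 -0.19 0.23 0 0 0;0 -0.212 0.268 0 0 0;0 -0.225 0.285 0 0 0"

```text
t: 17.1
position: [581.5, 59.2, 121.2]
tool_rot: [-3.141, -0.002, 3.052]
contact_force: [-0.5, 2.4, 1.9]
grip_width: -0.4
gripper_force: 1.2
```

```bash
python3 -c "
from h import *
where()"
```

```text
t 17.1 S [ 19.8 150.4] z 121.2 yawS 3.142 rp [-3.141e+00 -2.000e-03] F [-0.5  2.4  1.9] w -0.35717429644108795
```

>>> play_rows --plan "0 -0.006 0.006 0 0 0;0 -0.006 0.012 0 0 0;0 -0.006 0.018 0 0 0;0 -0.006 0.022 0 0 0;0 -0.006 0.024 0 0 0;0 -0.006 0.024 0 0 0"

```text
t: 17.85
position: [581.8, 56.7, 110.6]
tool_rot: [-3.141, -0.0, 3.052]
contact_force: [0.1, -1.5, 1.3]
grip_width: -0.1
gripper_force: 0.7
```

```bash
python3 -c "
from h import *
where()"
```

```text
t 17.85 S [ 20.3 147.9] z 110.6 yawS 3.143 rp [-3.141 -0.   ] F [ 0.1 -1.5  1.3] w -0.1443900927525173
```

>>> play_rows --plan "0 0 0.004 0 0 0;0 0 0.008 0 0 0;0 0 0.008 0 0 0"

```text
t: 18.23
position: [581.9, 56.7, 107.2]
tool_rot: [-3.141, 0.0, 3.052]
contact_force: [-2.1, -1.1, 7.0]
grip_width: 0.1
gripper_force: 3.4
```

>>> play_rows --plan "0 0 -0.1 0 0 0;0 0 -0.2 0 0 0;0 0 -0.31 0 0 0;0 -0.1 -0.31 0 0 0;0 -0.2 -0.31 0 0 0;0 -0.2 -0.31 0 0 0"

```text
t: 18.98
position: [572.1, -45.0, 261.5]
tool_rot: [3.141, -0.001, 3.049]
contact_force: [-0.3, -0.2, -0.9]
grip_width: -0.1
gripper_force: 0.0
```

```bash
python3 -c "
from h import *
where();im=ctrl.read_camera('scene')
cv2.imwrite('pics/s6.png',cv2.resize(im[130:330,130:370],(720,600)))"
```

```text
t 18.98 S [19.9 45.7] z 261.5 yawS 3.14 rp [ 3.141e+00 -1.000e-03] F [-0.3 -0.2 -0.9] w -0.054528812218143444
```

View pics/s6.png

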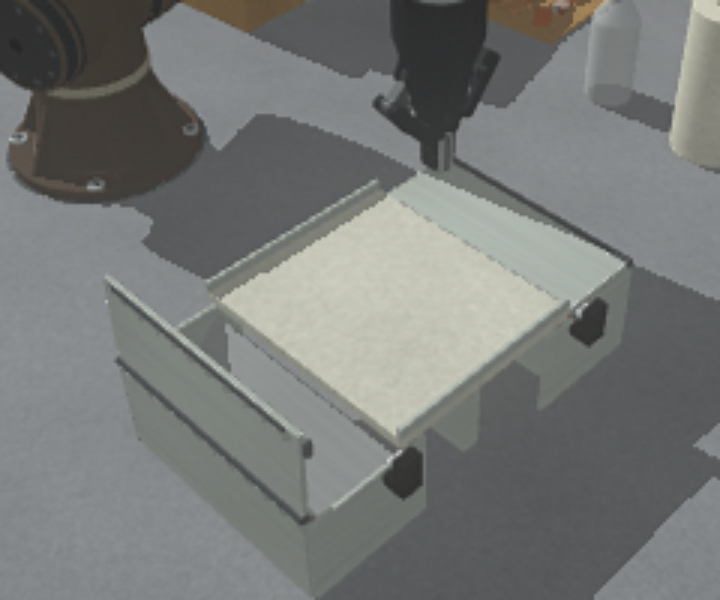

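The left cover lies level and stays down. The right cover is next.

>>> play_rows --plan "0 -0.616 -0.01 0 0 0;0 -0.616 -0.01 0 0 0;0 -0.616 -0.01 0 0 0;0 -0.616 -0.01 0 0 0;0 -0.616 -0.01 0 0 0;0 -0.616 -0.01 0 0 0;0 -0.616 -0.01 0 0 0;0 -0.616 -0.01 0 0 0"

```text
t: 20.02
position: [545.8, -348.0, 266.8]
tool_rot: [3.141, -0.0, 3.053]
contact_force: [-0.2, -0.1, 0.5]
grip_width: 0.1
gripper_force: 0.0
```

>>> play_rows --plan "0 0 0.1 0 0 0;0 0 0.172 0 0 0;0 0.05 0.172 0 0 0;0 0.085 0.174 0 0 0;0 0.122 0.18 0 0 0;0 0.145 0.19 0 0 0;0 0.165 0.202 0 0 0;0 0.19 0.23 0 0 0;0 0.212 0.268 0 0 0;0 0.225 0.285 0 0 0"

```text
t: 21.28
position: [554.8, -236.9, 122.7]
tool_rot: [-3.142, -0.002, 3.052]
contact_force: [0.3, -2.4, 1.4]
grip_width: 0.3
gripper_force: 1.2
```

```bash
python3 -c "
from h import *
where()"
```

```text
t 21.27 S [  20.1 -146.9] z 122.7 yawS 3.143 rp [-3.142e+00 -2.000e-03] F [ 0.3 -2.4  1.4] w 0.32979082673959514
```

>>> play_rows --plan "0 0.002 0.006 0 0 0;0 0.004 0.012 0 0 0;0 0.004 0.018 0 0 0;0 0.004 0.024 0 0 0;0 0.004 0.028 0 0 0;0 0.004 0.032 0 0 0;0 0.004 0.034 0 0 0;0 0.004 0.034 0 0 0"

```text
t: 22.28
position: [555.5, -235.4, 107.7]
tool_rot: [3.142, -0.0, 3.052]
contact_force: [-2.8, 3.1, 5.7]
grip_width: 0.4
gripper_force: 3.2
```

>>> play_rows --plan "0 0 -0.1 0 0 0;0 0 -0.2 0 0 0;0 0 -0.31 0 0 0;0.2 0.1 -0.35 0 0 0;0.2 0.2 -0.35 0 0 0;0.2 0.3 -0.35 0 0 0;0.2 0.3 -0.35 0 0 0;0.2 0.3 -0.35 0 0 0"

```text
t: 23.28
position: [469.6, -76.6, 282.4]
tool_rot: [3.141, 0.001, 3.054]
contact_force: [0.4, -0.5, 1.3]
grip_width: -0.2
gripper_force: 0.0
```

```bash
python3 -c "
from h import *
where();im=ctrl.read_camera('scene')
cv2.imwrite('pics/s7.png',cv2.resize(im[130:330,130:370],(720,600)))"
```

```text
t 23.27 S [-79.3   5. ] z 282.4 yawS 3.145 rp [3.141e+00 1.000e-03] F [ 0.4 -0.5  1.3] w -0.20665459857857296
```

View pics/s7.png

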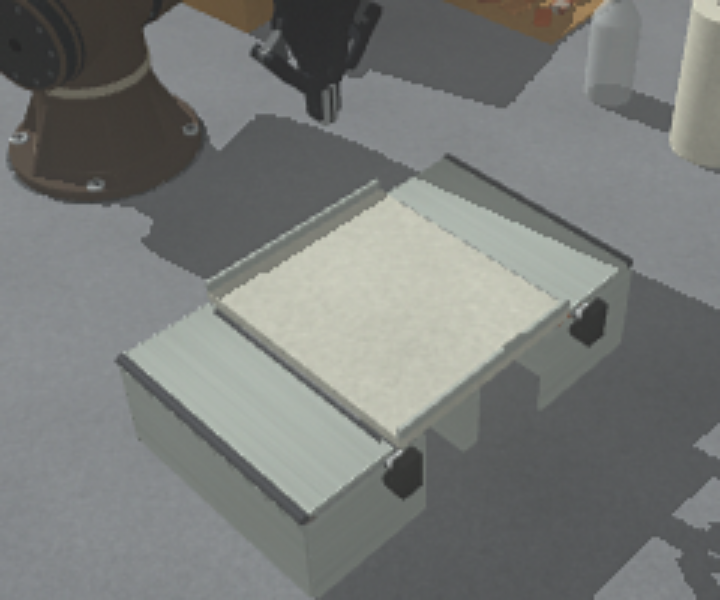

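Both covers look level. A dark strip runs along the left hinge, probably the arm's shadow, so I'll move the arm off and check once more.

>>> play_rows --plan "0 -0.2 -0.2 0 0 0;0 -0.5 -0.2 0 0 0;0 -0.7 -0.2 0 0 0;0 -0.7 -0.2 0 0 0;0 -0.7 -0.2 0 0 0;0 -0.7 -0.2 0 0 0;0 -0.7 -0.2 0 0 0;0 -0.7 -0.2 0 0 0"

```text
t: 24.32
position: [437.1, -427.0, 381.0]
tool_rot: [3.141, -0.002, 3.049]
contact_force: [0.0, 0.3, -0.5]
grip_width: -0.1
gripper_force: 0.0
```

```bash
python3 -c "
from h import *
where();im=ctrl.read_camera('scene');im2=ctrl.read_camera('top')
c=ctrl.get_calibration('scene')
for s in (1,-1):
  for P in [(125,113*s,111),(-125,113*s,111),(125,210*s,108),(-125,210*s,108)]:
    u=proj(c,toW(P))[0]; cv2.circle(im,tuple(int(round(x*16)) for x in u),16,(0,0,255),1,shift=4)
cv2.imwrite('pics/s8.png',np.hstack([cv2.resize(im[130:330,130:370],(480,400)),cv2.resize(im2[130:280,210:330],(320,400))]))"
```

```text
t 24.32 S [ -79.8 -347. ] z 381.0 yawS 3.14 rp [ 3.141e+00 -2.000e-03] F [ 0.   0.3 -0.5] w -0.07058509257318858
```

View pics/s8.png

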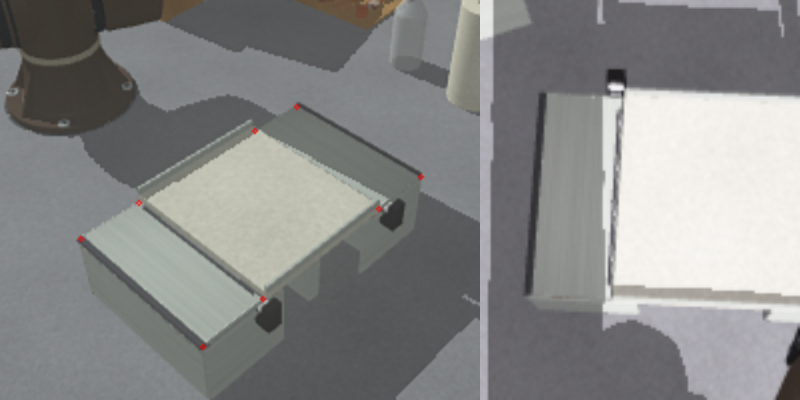

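Both covers match the projected shut outline, and the dark strip moved with the arm, so it was a shadow. Handing in.

```bash
python3 -c "
from h import *
print(ctrl.hand_in())"
```

```text
the job is handed in; nothing more can be done
None
```

I pushed all four tiles into the left chute and all four stones into the right, pressed both covers shut, and handed the job in at about 24 s; the covers were still down in the last picture, but the hand-in gave no verdict.

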